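# Wind out the captive lock screw and slide the plaster carriage to its loading end

### The job

Unlock the carving jig and slide its plaster cast out: pull the spring-loaded black knob up until you feel its thread meet the bush, keep a light pull and turn it anticlockwise so that the thread catches, wind it out to its stop and let go, so that it stays out by itself. Then slide the carriage by its wooden post all the way to the far end of the rail, away from the knob. Never force the thread or the locked carriage, and leave the bowl, the can and the spatula where they are.

Things in the scene. Friction and masses are not known exactly. Their poses are not given: they have to be found in the camera images.
- jig: Fixed aluminium bed, 120 mm (x) by 350 mm (y), 12 mm thick, turned up to 20 degrees; origin on the table, midway across its width, 10 mm from mid-length. +y is the way the carriage slides out. At y = -120 mm a bridge (80 by 44 mm, top 52 mm up) carries the screw; a stop bar ends the rail at y = +180 mm.
- bush: Fixed upright steel bush on the bridge, 32 mm across, 42 mm tall; origin at its underside on the screw's axis, 52 mm above the table. Inside, unseen: a right-hand thread, three equal starts, lead 30 mm a turn (4.8 mm of rise per rad); their angle to the knob is unknown; if it jams at a start, let it down, turn on a little, pull again. More than 35 N between screw and bush is forcing it.
- screw: Captive screw with a black ribbed knob 40 mm across, 28 mm tall; origin on the axis at the knob's underside, z up. Home: 100 mm above the table, 6 mm above the bush. A spring pushes it down, 7 N at home, plus 0.15 N per mm. At home turning does nothing and its pin is 17 mm deep in the carriage's tongue. Let go before its thread catches, it springs home; afterwards it stays.
- knob (a point): Knob centre, on the axis, 14 mm above the screw's origin: grip from above, any yaw.
- carriage: Sliding carriage, 0.6 to 1 kg: plywood plate 94 by 160 mm, top 24 mm above the table, white plaster dome on it (88 mm across, top at 83 mm, over its origin), steel tongue towards the bridge. Origin and axes coincide with the jig's when locked; fully out it has moved 80 mm along the jig's +y. About 2.5 N of friction.
- post (a point): Top centre of the upright wooden post on the carriage, 18 mm across, standing 62 mm over the plate, its top 86 mm above the table, 75 mm from the carriage's origin on the side away from the knob. Push or pinch it (across the rail) to slide the carriage.
- bowl: Bystander: orange plaster bowl, 124 mm across, 55 mm high; origin under its centre.
- can: Bystander: bottle-shaped metal can, 56 mm across, 150 mm high; origin under its centre.
- spatula: Bystander: spatula 200 mm long, lying flat along its own x.
- bush_top (a point): Top of the bush, on the axis. The screw's thread, pulled up, stops dead under the bush's after 6 to 16.5 mm, by its angle; turned anticlockwise (from above) while following the lead up it catches within a third of a turn, at 13 to 16.5 mm, then climbs, with 3 mm axial play and about 0.15 N m, to a springy stop (0.35 N m per rad) at 24 mm, 27 at the top of the play.

How it is judged:
By the outcome, as a careful person would: the job done as asked, in the order asked, and still so for the second after the job is handed in, with the robot touching nothing.
It also fails if it takes over 70 s, if anything falls off the work surface, if the arm or the gripper's body presses on something with over 40 N, if the wrist force passes 120 N, or if a joint passes its speed limit or range.

### The arm

A 7-joint arm with a two-finger parallel gripper is mounted at the origin on the work surface. World frame = base frame: x ahead of the robot, y to its left, z up, the work surface at z = 0. Lengths are in m, angles in degrees, forces in N, time in s.
With the tool pointing down it reaches from about 0.4 to 0.925 m from the base axis. Payload 5.6 kg.
Tool frame: the origin (TCP) lies at the very end of the fingers, on their centre line; the grasp point (between the pads) lies 19 mm behind it; z points along the fingers, y is the line along which they close (so a half turn about z gives the same grasp; the last joint's range is limited). The gripper opens to 85 mm and grips with 20 to 120 N. Pads are 22 mm wide; open, the fingers measure 114 mm over their backs; the gripper's body (76 mm by 85 mm) begins 54 mm behind the grasp point. The pads swing forward as they close: fully open they stand 13 mm farther back than shut.
Start: joints at [-76.318, 26.786, -0.665, 91.828, 0.344, 61.387, -3.226], TCP at [0.181, 0.624, 0.231] pointing down, gripper open.
Joint ranges: [-144.91, 144.91], [-17.63, 115.5], [-89.93, 88.59], [15.96, 139.68], [-74.01, 254.01], [8.47, 105.57], [-167.45, 167.45]. Speed limits (degrees/s): [147.25, 147.25, 180, 180, 180, 180, 180].

### API

Orientations are given as a 3x3 rotation matrix whose columns are the frame's x, y, z axes.
In Python, from rig import manip gives the robot as it stands. The module is installed in compiled form; this text tells all that it offers.
- The arm moves only by the tool play_rows, never from a script. Its argument "commands" is a list that holds one entry, the list of rows, each a list of 5 numbers: the opening, from -1 (shut) to 1 (fully open), then the shift along the tool's x, y, z in units of 50 mm (1.0 is 50 mm), then the turn about the tool's z in units of 6 degrees (1.0 is 6 degrees). In form: [[[hand, x, y, z, twist], ...]]. A call has 1 to 8 rows; each row shifts and turns the commanded pose from where the row before left it, along the tool's axes as they then stand; what a row does not reach is not made up. A row lasts 1/8 s, in which the tool goes at most 62.5 mm and 10.7 degrees, less where a joint would pass 70% of its speed; a pose out of reach is approached as far as the arm can. A call is refused whole if a number of a shift passes 1 or a number of a turn 1, either way. A call with a gripper value outside its range is refused whole. The fingers move at their own pace and stop on an object; the grip force is fixed at half the most. Time passes only in rows, so rows that do not move let the fingers close. It gives the time, the measured TCP pose, the force, the opening and the grip force at its end, in the units of the state.
- manip.observe(): the state, without advancing time (a new reading comes with each control period).
- manip.snapshot(name): name is "scene" or "side" or "wrist"; returns a dict with "img" (384x512x3 uint8, blue, green, red), "intrinsics" (3x3 intrinsics, pixels), "R" (3x3) and "t" (3): a world point X has camera coordinates R X + t. Camera axes: x right, y down, z forward; pixel columns grow to the right and rows downward; lengths in m; the calibration is good to about 2 mm. A picture is of the moment at which its call begins. There is no depth.
- manip.job_done(): hands the job in; it is judged then, once.
The state is a dict: "t": time; "q": joint angles; "joint_velocities": joint speeds; "joint_torque": joint torques, N m; "ee_pos": TCP position; "orientation": TCP orientation; "ft_force": force on the tool from outside, world axes, zero at the start; "moment": the same for the moment, N m; "width": finger opening in m; "finger_force": force on a finger pad.
Only numpy, scipy, OpenCV 4.12 (cv2) and the standard library are available. Lean on these libraries where they do the work, as an engineer would, in place of code of your own. Each camera call takes 0.05 s, during which the arm holds its last target. There are 200 camera calls.

## Working session

There is one attempt and no reset: what is moved stays moved. The work goes in short steps, Python scripts to look and compute and a tool call to move; the robot and the scene stay as the last step left them, time stands still between calls to the robot, and variables do not carry over. Pictures are saved under pics/ and viewed, at most 10 in all, crops included, and the job is handed in when it is done.

Besides the shell and the picture viewer there is one more tool, called after "Emit:" in YAML: its name, and indented under it one key for each argument. play_rows: Moves the arm, as the interface text tells. Its arguments: {"type":"object","properties":{"commands":{"type":"array","items":{"type":"array","items":{"type":"array","items":{"type":"number"}}}}},"required":["commands"]}

```bash
mkdir -p pics
python3 - <<'E'
from rig import manip
import cv2,json,numpy as np
s=manip.observe()
print({k:np.round(v,3).tolist() for k,v in s.items()})
ims=[]
for n in ["scene","side"]:
    d=manip.snapshot(n); cv2.imwrite(f"pics/{n}0.png",d["img"]); 
    np.savez(f"{n}.npz",**d); print(n,np.round(d["intrinsics"],1).tolist(),np.round(d["R"],3).tolist(),np.round(d["t"],3).tolist())
E
```

```text
{'t': 0.0, 'q': [-76.319, 26.84, -0.665, 91.88, 0.344, 61.387, -3.226], 'joint_velocities': [-0.027, 0.001, -0.009, 0.023, -0.071, 0.01, 0.075], 'joint_torque': [0.0, -53.239, 0.021, -25.13, 0.011, 0.008, 0.0], 'ee_pos': [0.181, 0.624, 0.23], 'orientation': [[-0.961, 0.278, -0.0], [0.278, 0.961, -0.002], [-0.0, -0.002, -1.0]], 'ft_force': [0.444, -0.093, -0.446], 'moment': [-0.064, -0.051, 0.008], 'finger_force': 0.0, 'width': 0.085}
scene [[469.8, 0.0, 247.6], [0.0, 469.8, 187.7], [0.0, 0.0, 1.0]] [[0.489, 0.872, 0.006], [0.562, -0.309, -0.767], [-0.668, 0.378, -0.641]] [-0.251, -0.27, 1.353]
side [[381.9, 0.0, 250.2], [0.0, 381.9, 179.9], [0.0, 0.0, 1.0]] [[-0.986, -0.167, -0.02], [-0.116, 0.761, -0.639], [0.122, -0.627, -0.769]] [0.551, 0.149, 0.823]
```

View pics/scene0.png

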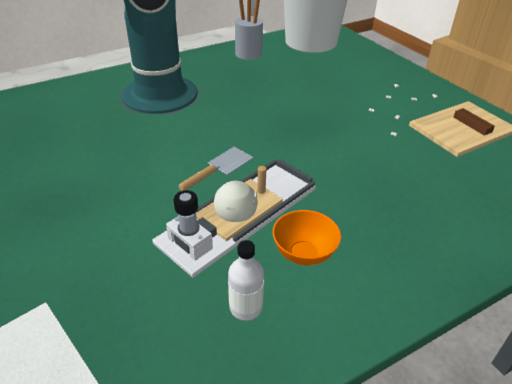

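View pics/side0.png

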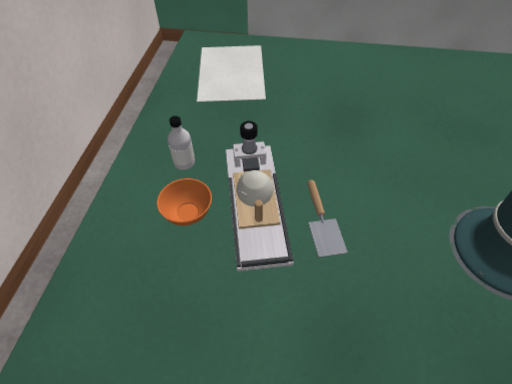

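Both show the jig, with the knob at about (186,203) in scene and (249,129) in side, and the post top at about (262,169) and (259,203). I'll enlarge both in one image.

Run:
```python
import cv2,numpy as np
a=cv2.imread("pics/scene0.png")[150:280,150:330]; b=cv2.imread("pics/side0.png")[110:280,200:310]
a=cv2.resize(a,None,fx=2.4,fy=2.4,interpolation=2);b=cv2.resize(b,None,fx=3.2,fy=3.2,interpolation=2)
c=np.zeros((600,800,3),np.uint8);c[:a.shape[0],:a.shape[1]]=a;c[:b.shape[0],440:440+b.shape[1]]=b
cv2.imwrite("pics/crop1.png",c)
```

```text
(no output)
```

View pics/crop1.png

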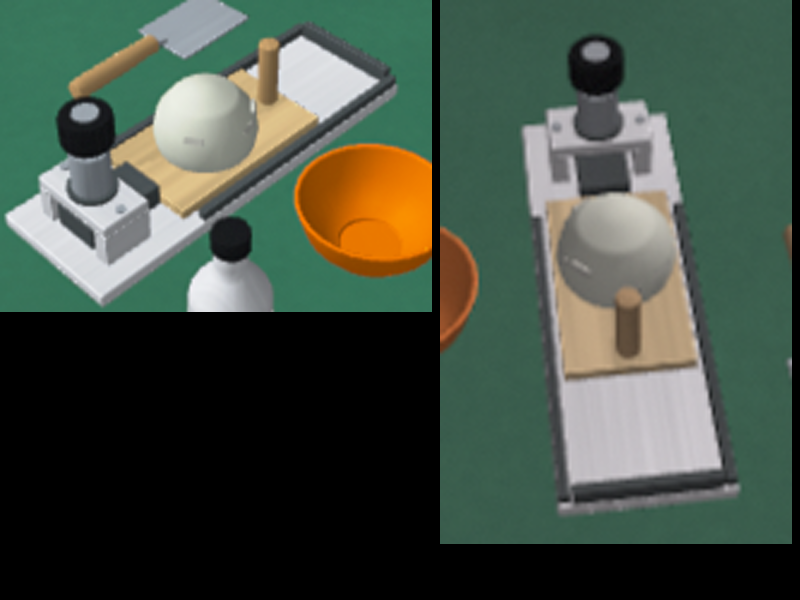

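The crop shows the knob's silver cap centre at scene (185.8,196.7), side (248.8,125.9). The post top is at scene (262.1,167.9), side (258.8,202.5).

```bash
cat > h.py <<'E'
import numpy as np
C={n:dict(np.load(f"{n}.npz")) for n in("scene","side")}
def ray(n,u,v,z,C=C):
    c=C[n];d=c["R"].T@np.linalg.inv(c["intrinsics"])@[u,v,1];o=-c["R"].T@c["t"];return o+d*(z-o[2])/d[2]
def tri(P):
    A=[];b=[]
    for n,u,v in P:
        c=C[n];d=c["R"].T@np.linalg.inv(c["intrinsics"])@[u,v,1];d/=np.linalg.norm(d);M=np.eye(3)-np.outer(d,d);A.append(M);b.append(M@(-c["R"].T@c["t"]))
    return np.linalg.lstsq(np.vstack(A),np.hstack(b),rcond=None)[0]
E
python3 - <<'E'
from h import *
np.set_printoptions(precision=4,suppress=True)
k=[("scene",185.8,196.7),("side",248.8,125.9)];p=[("scene",262.1,167.9),("side",258.8,202.5)]
for P,z in((k,.128),(p,.086)): print(tri(P),[ray(*q,z) for q in P])
def sc(x,y):return("scene",150+x/2.4,150+y/2.4)
def sd(x,y):return("side",200+(x-440)/3.2,110+y/3.2)
for q in (sc(6,215),sc(105,300),sc(396,85),sd(560,506),sd(738,488),sd(524,128),sd(664,117)): print(ray(*q,.012))
print("can",ray("scene",246.5,245,.15),"spat/bowl",ray("scene",307,235,.055),ray("side",185,196,.055))
k=tri(k);p=tri(p);d=p-k;print(np.hypot(*d[:2]),np.degrees(np.arctan2(d[1],d[0])))
E
```

```text
[ 0.589  -0.1666  0.1268] [array([ 0.5914, -0.1667,  0.128 ]), array([ 0.5882, -0.1665,  0.128 ])]
[0.5359 0.0203 0.0847] [array([0.538 , 0.0196, 0.086 ]), array([0.5354, 0.0208, 0.086 ])]
[ 0.5481 -0.2263  0.012 ]
[ 0.6647 -0.1932  0.012 ]
[0.565  0.1393 0.012 ]
[0.5618 0.141  0.012 ]
[0.449 0.11  0.012]
[ 0.6558 -0.1904  0.012 ]
[ 0.5428 -0.2202  0.012 ]
can [ 0.7595 -0.1403  0.15  ] spat/bowl [0.7132 0.0107 0.055 ] [0.7067 0.0058 0.055 ]
0.19429335511358317 105.85287406989404
```

Emit:
play_rows:
  commands:
    - [[1,-0.68,-0.72,0,0],[1,-0.68,-0.72,0,0],[1,-0.68,-0.72,0,0],[1,-0.68,-0.72,0,0],[1,-0.68,-0.72,0,0],[1,-0.68,-0.72,0,0],[1,-0.68,-0.72,0,0],[1,-0.68,-0.72,0,0]]

```text
t: 1.1
ee_pos: [0.3624, 0.2704, 0.2312]
orientation: [[-0.961, 0.278, -0.0], [0.278, 0.961, -0.0], [0.0, -0.0, -1.0]]
ft_force: [1.2, 0.5, 0.0]
width: 0.0853
finger_force: 0.0
```

Emit:
play_rows:
  commands:
    - [[1,-0.68,-0.72,0,0],[1,-0.68,-0.72,0,0],[1,-0.68,-0.72,0,0],[1,-0.68,-0.72,0,0],[1,-0.68,-0.72,0,0],[1,-0.68,-0.72,0,0],[1,-0.68,-0.72,0,0],[1,-0.68,-0.72,0,0]]

```text
t: 2.1
ee_pos: [0.5435, -0.0815, 0.2311]
orientation: [[-0.961, 0.278, -0.0], [0.278, 0.961, 0.0], [0.0, 0.0, -1.0]]
ft_force: [-0.9, -0.2, -0.4]
width: 0.0857
finger_force: 0.0
```

```bash
cat > st.py <<'E'
from rig import manip
import numpy as np,sys
s=manip.observe();R=np.array(s["orientation"]);p=np.array(s["ee_pos"])
print(round(s["t"],2),"p",np.round(p,4),"q",np.round(s["q"],1),"F",np.round(s["ft_force"],1),"M",np.round(s["moment"],2),"w",round(s["width"],4))
print("xaxis yaw",round(np.degrees(np.arctan2(R[1,0],R[0,0])),1),"tilt",np.round(R[:2,2],4))
if len(sys.argv)>1: print("units",np.round(R.T@(np.array(eval(sys.argv[1]))-p)/.05,3))
E
python3 st.py .5895,-.1666,.15
```

```text
2.1 p [ 0.5435 -0.0815  0.2311] q [-16.2  17.7  25.9 107.5  -9.1  56.9  87.5] F [-0.9 -0.2 -0.4] M [ 0.09 -0.04 -0.03] w 0.0857
xaxis yaw 163.9 tilt [-0.0003  0.0002]
units [-1.357 -1.379  1.621]
```

Emit:
play_rows:
  commands:
    - [[1,-0.68,-0.69,0,0],[1,-0.68,-0.69,0,0],[1,0,0,0,1],[1,0,0,0,1],[1,0,0,0,1],[1,0,0,0,1],[1,0,0,0,1],[1,0,0,0,1]]

```text
t: 3.1
ee_pos: [0.5889, -0.1652, 0.2308]
orientation: [[-0.611, 0.792, -0.001], [0.792, 0.611, 0.0], [0.001, -0.001, -1.0]]
ft_force: [0.9, 0.1, 0.4]
width: 0.0851
finger_force: 0.0
```

```bash
python3 st.py .5895,-.1666,.15
python3 - <<'E'
from rig import manip
import cv2,numpy as np
d=manip.snapshot("wrist");cv2.imwrite("pics/w1.png",d["img"])
K,R,t=d["intrinsics"],d["R"],d["t"]
for X in([.5895,-.1666,.128],[.5365,.0203,.086]):
    c=K@(R@np.array(X)+t);print(c[:2]/c[2])
np.savez("wrist.npz",**d)
E
```

```text
3.1 p [ 0.5889 -0.1652  0.2308] q [-13.7  25.5  35.1  99.3 -16.5  60.5  64.6] F [0.9 0.1 0.4] M [ 0.    0.01 -0.02] w 0.0851
xaxis yaw 127.7 tilt [-0.0009  0.0002]
units [-0.03  -0.007  1.617]
[252.18326978 188.7430884 ]
[338.97003069 -32.93587418]
```

View pics/w1.png

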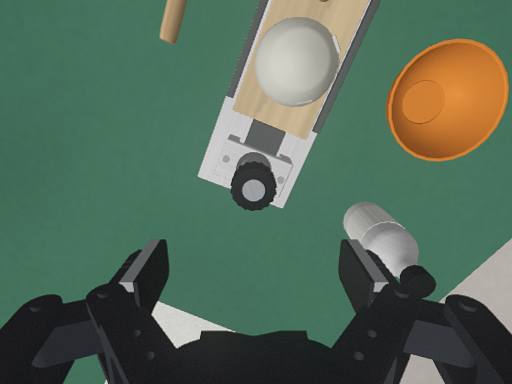

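The cap is at (253.5,189) against a predicted (252.2,188.7), so the knob position holds. +twist lowers q7, so I'll wind on to about -145 to leave room for the anticlockwise turn.

Emit:
play_rows:
  commands:
    - [[1,0,0,0,1],[1,0,0,0,1],[1,0,0,0,1],[1,0,0,0,1],[1,0,0,0,1],[1,0,0,0,1],[1,0,0,0,1],[1,0,0,0,1]]

```text
t: 4.15
ee_pos: [0.589, -0.1652, 0.231]
orientation: [[0.178, 0.984, -0.001], [0.984, -0.178, 0.0], [0.0, -0.001, -1.0]]
ft_force: [-0.1, 0.3, -0.3]
width: 0.0854
finger_force: 0.0
```

Emit:
play_rows:
  commands:
    - [[1,0,0,0,1],[1,0,0,0,1],[1,0,0,0,1],[1,0,0,0,1],[1,0,0,0,1],[1,0,0,0,1],[1,0,0,0,1],[1,0,0,0,1]]

```text
t: 5.15
ee_pos: [0.589, -0.1652, 0.2309]
orientation: [[0.85, 0.526, -0.001], [0.526, -0.85, 0.0], [-0.0, -0.001, -1.0]]
ft_force: [-0.1, -0.8, -0.2]
width: 0.0854
finger_force: 0.0
```

Emit:
play_rows:
  commands:
    - [[1,0,0,0,1],[1,0,0,0,1],[1,0,0,0,1],[1,0,0,0,1],[1,0,0,0,1],[1,0,0,0,1],[1,0,0,0,1],[1,0,0,0,1]]

```text
t: 6.15
ee_pos: [0.5891, -0.1651, 0.2309]
orientation: [[0.96, -0.28, -0.001], [-0.28, -0.96, 0.0], [-0.001, -0.0, -1.0]]
ft_force: [-0.4, 0.2, 0.0]
width: 0.0853
finger_force: 0.0
```

Emit:
play_rows:
  commands:
    - [[1,0,0,0,1],[1,0,0,0,1],[1,0,0,0,1],[1,0,0,0,1],[1,0,0,0,1],[1,0,0,0,1],[1,0,0,0,1],[1,0,0,0,1]]

```text
t: 7.15
ee_pos: [0.5891, -0.1651, 0.2308]
orientation: [[0.435, -0.901, -0.001], [-0.901, -0.435, 0.0], [-0.001, 0.001, -1.0]]
ft_force: [-0.1, -0.0, 0.7]
width: 0.0854
finger_force: 0.0
```

```bash
python3 st.py .5892,-.1666,.094
```

```text
7.15 p [ 0.5891 -0.1651  0.2308] q [ -37.    47.    79.6  100.5  -48.    75.3 -100.4] F [-0.1 -0.   0.7] M [-0.01 -0.03 -0.  ] w 0.0854
xaxis yaw -64.2 tilt [-0.0009  0.0005]
units [0.029 0.009 2.736]
```

Emit:
play_rows:
  commands:
    - [[1,0.03,0.01,0.6,0],[1,0,0,0.6,0],[1,0,0,0.6,0],[1,0,0,0.4,0],[1,0,0,0.3,0],[1,0,0,0.23,0],[1,0,0,0,0]]

```text
t: 8.02
ee_pos: [0.5893, -0.1669, 0.0944]
orientation: [[0.436, -0.9, -0.001], [-0.9, -0.436, 0.0], [-0.0, 0.001, -1.0]]
ft_force: [-0.3, -0.1, -1.0]
width: 0.0855
finger_force: 0.0
```

Emit:
play_rows:
  commands:
    - [[0.4,0,0,0,0],[0.1,0,0,0,0],[-0.2,0,0,0,0],[-1,0,0,0,0],[-1,0,0,0,0],[-1,0,0,0,0]]

```text
t: 8.78
ee_pos: [0.5903, -0.1668, 0.0957]
orientation: [[0.436, -0.9, 0.002], [-0.9, -0.436, 0.0], [0.001, -0.002, -1.0]]
ft_force: [0.9, 1.8, 5.7]
width: 0.0387
finger_force: 60.0
```

```bash
python3 st.py .5892,-.1666,.094
```

```text
8.78 p [ 0.5903 -0.1668  0.0957] q [-32.4  54.5  69.8 105.7 -57.9  64.6 -94.7] F [0.9 1.8 5.7] M [ 0.35 -0.22  0.01] w 0.0387
xaxis yaw -64.1 tilt [0.002  0.0004]
units [-0.013  0.019  0.034]
```

Emit:
play_rows:
  commands:
    - [[-1,0,0,-0.03,0],[-1,0,0,-0.03,0],[-1,0,0,-0.03,0],[-1,0,0,-0.03,0],[-1,0,0,0,0]]

```text
t: 9.4
ee_pos: [0.5903, -0.1668, 0.1]
orientation: [[0.436, -0.9, 0.001], [-0.9, -0.436, -0.001], [0.001, -0.001, -1.0]]
ft_force: [6.3, -1.3, -7.3]
width: 0.0388
finger_force: 61.1
```

Emit:
play_rows:
  commands:
    - [[-1,0,0,-0.02,0],[-1,0,0,-0.02,0],[-1,0,0,0,0]]

```text
t: 9.78
ee_pos: [0.5903, -0.1667, 0.1019]
orientation: [[0.436, -0.9, 0.001], [-0.9, -0.436, -0.001], [0.001, -0.001, -1.0]]
ft_force: [5.2, -1.6, -7.7]
width: 0.0388
finger_force: 61.1
```

Emit:
play_rows:
  commands:
    - [[-1,0.009,-0.018,-0.02,0],[-1,0,0,-0.02,0],[-1,0,0,0,0]]

```text
t: 10.15
ee_pos: [0.5903, -0.1667, 0.1044]
orientation: [[0.436, -0.9, -0.001], [-0.9, -0.436, 0.0], [-0.001, 0.0, -1.0]]
ft_force: [4.2, -0.8, -8.8]
width: 0.0389
finger_force: 61.2
```

Emit:
play_rows:
  commands:
    - [[-1,0,0,-0.02,0],[-1,0,0,-0.02,0],[-1,0,0,0,0]]

```text
t: 10.52
ee_pos: [0.5903, -0.1668, 0.1068]
orientation: [[0.436, -0.9, -0.0], [-0.9, -0.436, 0.0], [-0.001, 0.0, -1.0]]
ft_force: [2.6, 0.3, -8.5]
width: 0.0387
finger_force: 61.2
```

Emit:
play_rows:
  commands:
    - [[-1,0,0,-0.02,0],[-1,0,0,-0.02,0],[-1,0,0,0,0]]

```text
t: 10.9
ee_pos: [0.5903, -0.1667, 0.1084]
orientation: [[0.436, -0.9, -0.001], [-0.9, -0.436, 0.0], [-0.0, 0.0, -1.0]]
ft_force: [3.6, 0.3, -12.4]
width: 0.0386
finger_force: 61.9
```

Contact at about 12.7 mm. Now I'll turn anticlockwise, following the lead.

Emit:
play_rows:
  commands:
    - [[-1,0,0,-0.01,-1],[-1,0,0,-0.01,-1],[-1,0,0,-0.01,-1],[-1,0,0,-0.01,-1]]

```text
t: 11.4
ee_pos: [0.5897, -0.1671, 0.1103]
orientation: [[0.766, -0.643, -0.001], [-0.643, -0.766, -0.0], [-0.001, 0.001, -1.0]]
ft_force: [2.8, -1.5, -13.6]
width: 0.0384
finger_force: 61.8
```

```bash
python3 st.py
```

```text
11.4 p [ 0.5897 -0.1671  0.1103] q [-31.3  50.3  66.7 105.2 -52.7  62.6 -74. ] F [  2.8  -1.5 -13.6] M [-0.08 -0.7  -0.05] w 0.0384
xaxis yaw -40.0 tilt [-0.0012 -0.0001]
```

Emit:
play_rows:
  commands:
    - [[-1,0,0,-0.01,-1],[-1,0,0,-0.01,-1],[-1,0,0,-0.01,-1],[-1,0,0,-0.01,-1]]

```text
t: 11.9
ee_pos: [0.5894, -0.1677, 0.1123]
orientation: [[0.961, -0.276, -0.002], [-0.276, -0.961, -0.001], [-0.001, 0.001, -1.0]]
ft_force: [2.8, -1.6, -13.7]
width: 0.0386
finger_force: 61.8
```

```bash
python3 st.py
```

```text
11.9 p [ 0.5894 -0.1677  0.1123] q [-29.3  46.9  62.2 105.1 -48.4  59.6 -53.2] F [  2.8  -1.6 -13.7] M [-0.2  -0.69 -0.09] w 0.0386
xaxis yaw -16.0 tilt [-0.0016 -0.0009]
```

Emit:
play_rows:
  commands:
    - [[-1,0,0,-0.01,-1],[-1,0,0,-0.01,-1],[-1,0,0,-0.01,-1],[-1,0,0,-0.01,-1]]

```text
t: 12.4
ee_pos: [0.5894, -0.1683, 0.1143]
orientation: [[0.99, 0.138, -0.001], [0.138, -0.99, -0.002], [-0.002, 0.002, -1.0]]
ft_force: [3.7, -3.1, -14.8]
width: 0.0383
finger_force: 61.8
```

```bash
python3 st.py
```

```text
12.4 p [ 0.5894 -0.1683  0.1143] q [-26.8  43.6  57.3 104.9 -43.7  56.9 -32.8] F [  3.7  -3.1 -14.8] M [-0.41 -0.65 -0.14] w 0.0383
xaxis yaw 7.9 tilt [-0.0014 -0.0019]
```

The thread has caught: 18.6 mm of rise at a torque of about 0.15 N m. I'll keep winding.

Emit:
play_rows:
  commands:
    - [[-1,0,0,-0.01,-1],[-1,0,0,-0.01,-1],[-1,0,0,-0.01,-1],[-1,0,0,-0.01,-1],[-1,0,0,-0.01,-1],[-1,0,0,-0.01,-1],[-1,0,0,-0.01,-1],[-1,0,0,-0.01,-1]]

```text
t: 13.4
ee_pos: [0.59, -0.1694, 0.1184]
orientation: [[0.56, 0.828, 0.0], [0.828, -0.56, -0.004], [-0.003, 0.002, -1.0]]
ft_force: [6.0, -3.2, -15.8]
width: 0.0384
finger_force: 62.0
```

```bash
python3 st.py
```

```text
13.4 p [ 0.59   -0.1694  0.1184] q [-20.5  38.   46.5 104.4 -34.   52.5   7.4] F [  6.   -3.2 -15.8] M [-0.73 -1.17 -0.11] w 0.0384
xaxis yaw 55.9 tilt [ 0.0002 -0.0039]
```

Emit:
play_rows:
  commands:
    - [[-1,0,0,-0.01,-1],[-1,0,0,-0.01,-1],[-1,0,0,-0.01,-1],[-1,0,0,-0.01,-1],[-1,0,0,-0.01,-1]]

```text
t: 14.02
ee_pos: [0.5908, -0.1697, 0.121]
orientation: [[0.071, 0.997, 0.002], [0.997, -0.071, -0.005], [-0.004, 0.002, -1.0]]
ft_force: [8.1, -3.3, -17.3]
width: 0.0385
finger_force: 62.1
```

```bash
python3 st.py
```

```text
14.03 p [ 0.5908 -0.1697  0.121 ] q [-15.8  35.3  39.2 104.  -27.9  50.6  32.4] F [  8.1  -3.3 -17.3] M [-0.7  -1.54 -0.03] w 0.0385
xaxis yaw 85.9 tilt [ 0.0018 -0.0046]
```

Emit:
play_rows:
  commands:
    - [[-1,-0.01,0.03,0,-1],[-1,0,0,-0.01,-1],[-1,0,0,-0.01,-1],[-1,0,0,-0.01,-1]]

```text
t: 14.52
ee_pos: [0.5914, -0.1697, 0.1224]
orientation: [[-0.341, 0.94, -0.0], [0.94, 0.341, -0.003], [-0.003, -0.001, -1.0]]
ft_force: [5.6, -1.7, -13.8]
width: 0.0385
finger_force: 62.4
```

```bash
python3 st.py
```

```text
14.53 p [ 0.5914 -0.1697  0.1224] q [-11.7  33.7  33.3 103.5 -23.3  49.7  52.4] F [  5.6  -1.7 -13.8] M [-0.28 -1.11 -0.07] w 0.0385
xaxis yaw 109.9 tilt [-0.0001 -0.0029]
```

Emit:
play_rows:
  commands:
    - [[-1,0,0,-0.01,-1],[-1,0,0,0,-1],[-1,0,0,0,-1],[-1,0,0,0,0]]

```text
t: 15.02
ee_pos: [0.5919, -0.1694, 0.1229]
orientation: [[-0.613, 0.79, 0.001], [0.79, 0.613, -0.002], [-0.002, -0.001, -1.0]]
ft_force: [5.8, -1.1, -13.2]
width: 0.0384
finger_force: 62.4
```

```bash
python3 st.py
```

```text
15.03 p [ 0.5919 -0.1694  0.1229] q [ -8.5  32.7  28.8 103.2 -20.   49.1  67.5] F [  5.8  -1.1 -13.2] M [-0.03 -1.36 -0.02] w 0.0384
xaxis yaw 127.8 tilt [ 0.0008 -0.0024]
```

Emit:
play_rows:
  commands:
    - [[-1,0,0,-0.005,-1],[-1,0,0,-0.005,-1],[-1,0,0,-0.005,-1],[-1,0,0,-0.005,-1]]

```text
t: 15.52
ee_pos: [0.5923, -0.1689, 0.1232]
orientation: [[-0.882, 0.471, 0.001], [0.471, 0.882, -0.002], [-0.002, -0.001, -1.0]]
ft_force: [9.4, -0.9, -18.7]
width: 0.0384
finger_force: 62.3
```

```bash
python3 st.py
python3 - <<'E'
from rig import manip
import cv2,numpy as np
c=np.zeros((384,700,3),np.uint8)
a=manip.snapshot("scene")["img"][150:280,140:270]; b=manip.snapshot("side")["img"][90:220,190:300]
c[:364,:364]=cv2.resize(a,None,fx=2.8,fy=2.8,interpolation=2);c[:364,380:688]=cv2.resize(b,None,fx=2.8,fy=2.8,interpolation=2)
cv2.imwrite("pics/g1.png",c)
E
```

```text
15.53 p [ 0.5923 -0.1689  0.1232] q [ -4.2  31.7  22.8 102.9 -15.7  48.4  87.9] F [  9.4  -0.9 -18.7] M [ 0.31 -2.02 -0.32] w 0.0384
xaxis yaw 151.9 tilt [ 0.0015 -0.0021]
```

View pics/g1.png

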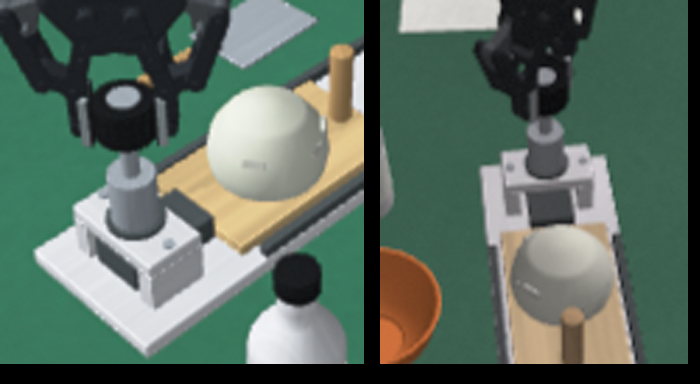

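The torque has risen to 0.32 N m and the rise has stopped at about 27 mm, so it's at the stop. The image shows the knob well clear of the bush. I'll ease down onto the thread and then release.

Emit:
play_rows:
  commands:
    - [[-1,0,0,0.03,0],[-1,0,0,0.03,0],[-1,0,0,0.02,0],[-1,0,0,0,0]]

```text
t: 16.12
ee_pos: [0.5924, -0.1689, 0.122]
orientation: [[-0.881, 0.473, 0.002], [0.473, 0.881, -0.001], [-0.002, -0.0, -1.0]]
ft_force: [0.7, -0.4, 5.8]
width: 0.0384
finger_force: 65.2
```

Emit:
play_rows:
  commands:
    - [[-1,0,0,-0.02,0],[-0.2,0,0,0,0],[0.3,0,0,0,0],[1,0,0,0,0],[1,0,0,0,0],[1,0,0,0,0],[1,0,0,0,0]]

```text
t: 17.0
ee_pos: [0.5918, -0.1675, 0.1212]
orientation: [[-0.882, 0.472, -0.0], [0.472, 0.882, 0.0], [0.0, -0.0, -1.0]]
ft_force: [0.3, -0.6, 0.3]
width: 0.0855
finger_force: 0.0
```

Emit:
play_rows:
  commands:
    - [[1,0,0,-0.5,0],[1,0,0,-1,0],[1,0,0,-1,0],[1,0,0,0,0]]

```text
t: 17.5
ee_pos: [0.5942, -0.1686, 0.2509]
orientation: [[-0.882, 0.472, 0.009], [0.472, 0.882, -0.001], [-0.008, 0.003, -1.0]]
ft_force: [0.2, 1.0, -0.2]
width: 0.085
finger_force: 0.0
```

```bash
python3 st.py .5365,.0203,.15
python3 - <<'E'
from rig import manip
import cv2,numpy as np
c=np.zeros((384,700,3),np.uint8)
a=manip.snapshot("scene")["img"][150:280,140:270]; b=manip.snapshot("side")["img"][90:220,190:300]
c[:364,:364]=cv2.resize(a,None,fx=2.8,fy=2.8,interpolation=2);c[:364,380:688]=cv2.resize(b,None,fx=2.8,fy=2.8,interpolation=2)
cv2.imwrite("pics/g2.png",c)
E
```

```text
17.5 p [ 0.5942 -0.1686  0.2509] q [ -6.8  23.2  25.8  97.3 -11.3  61.6  84.4] F [ 0.2  1.  -0.2] M [ 0.02 -0.   -0.03] w 0.085
xaxis yaw 151.8 tilt [ 0.0085 -0.0013]
units [2.817 2.78  2.003]
```

View pics/g2.png

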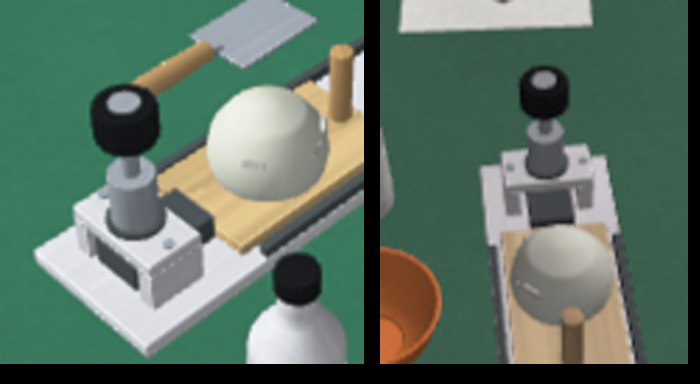

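The knob stays out on its own: its cap is at scene (184.3,186.8), side (248.6,118.6).

```bash
python3 -c "
from h import *
print(tri([('scene',184.3,186.8),('side',248.6,118.6)]))"
```

```text
[ 0.58884362 -0.16722154  0.14917109]
```

Emit:
play_rows:
  commands:
    - [[1,0.7,0.69,0,0],[1,0.7,0.69,0,0],[1,0.7,0.7,0,0],[1,0.7,0.7,0,0],[1,0,0,0,1],[1,0,0,0,1],[1,0,0,0,1],[1,0,0,0,1]]

```text
t: 18.6
ee_pos: [0.5329, 0.021, 0.2445]
orientation: [[-0.611, 0.792, -0.003], [0.792, 0.611, -0.001], [0.001, -0.003, -1.0]]
ft_force: [-0.3, -0.6, 0.2]
width: 0.085
finger_force: 0.0
```

Emit:
play_rows:
  commands:
    - [[1,0,0,0,1],[1,0,0,0,1],[1,0,0,0,1],[1,0,0,0,0.7],[1,0,0,0,0]]

```text
t: 19.23
ee_pos: [0.5331, 0.0211, 0.2448]
orientation: [[-0.271, 0.963, -0.003], [0.963, 0.271, -0.001], [-0.0, -0.003, -1.0]]
ft_force: [0.2, 0.5, -0.9]
width: 0.0855
finger_force: 0.0
```

```bash
python3 st.py .5368,.0202,.055
```

```text
19.23 p [0.5331 0.0211 0.2448] q [-30.9  15.4  29.9 108.9  -8.9  58.2  18.6] F [ 0.2  0.5 -0.9] M [0.02 0.01 0.  ] w 0.0855
xaxis yaw 105.7 tilt [-0.0029 -0.0008]
units [-0.037  0.078  3.796]
```

Emit:
play_rows:
  commands:
    - [[1,-0.04,0.08,0.7,0],[1,0,0,0.8,0],[1,0,0,0.8,0],[1,0,0,0.7,0],[1,0,0,0.5,0],[1,0,0,0.3,0],[1,0,0,0,0]]

```text
t: 20.1
ee_pos: [0.5376, 0.0199, 0.0552]
orientation: [[-0.27, 0.963, -0.002], [0.963, 0.27, -0.0], [0.0, -0.002, -1.0]]
ft_force: [-0.0, 0.0, -0.5]
width: 0.0854
finger_force: 0.0
```

Emit:
play_rows:
  commands:
    - [[0.3,0,0,0,0],[-0.2,0,0,0,0],[-0.5,0,0,0,0],[-1,0,0,0,0],[-1,0,0,0,0],[-1,0,0,0,0],[-1,0,0,0,0]]

```text
t: 20.98
ee_pos: [0.5375, 0.02, 0.057]
orientation: [[-0.27, 0.963, -0.002], [0.963, 0.27, 0.001], [0.001, -0.002, -1.0]]
ft_force: [-4.1, -0.0, 8.2]
width: 0.016
finger_force: 58.3
```

Emit:
play_rows:
  commands:
    - [[-1,0,-0.01,-0.04,0],[-1,0.04,0,0,0],[-1,0.06,0,0,0],[-1,0.06,0,0,0],[-1,0,0,0,0]]

```text
t: 21.6
ee_pos: [0.535, 0.0284, 0.0573]
orientation: [[-0.27, 0.963, -0.001], [0.963, 0.27, -0.0], [0.0, -0.001, -1.0]]
ft_force: [5.1, 1.0, -24.7]
width: 0.0158
finger_force: 59.3
```

It slides freely. I'll ease the vertical load and continue.

Emit:
play_rows:
  commands:
    - [[-1,0.1,0,0.03,0],[-1,0.2,0,0,0],[-1,0.2,0,0,0],[-1,0.2,0,0,0],[-1,0.2,0,0,0],[-1,0.1,0,0,0],[-1,0,0,0,0]]

```text
t: 22.48
ee_pos: [0.5212, 0.0775, 0.0571]
orientation: [[-0.271, 0.963, -0.002], [0.963, 0.271, 0.001], [0.002, -0.002, -1.0]]
ft_force: [-5.2, -1.5, -0.3]
width: 0.0157
finger_force: 61.8
```

Emit:
play_rows:
  commands:
    - [[-1,0.12,-0.01,0,0],[-1,0.12,-0.01,0,0],[-1,0.08,0,0,0],[-1,0.04,0,0,0],[-1,0.03,0,0,0],[-1,0,0,0,0]]

```text
t: 23.22
ee_pos: [0.5163, 0.0947, 0.057]
orientation: [[-0.27, 0.963, 0.0], [0.963, 0.27, 0.001], [0.0, 0.001, -1.0]]
ft_force: [-3.5, -1.9, 2.3]
width: 0.016
finger_force: 61.9
```

Emit:
play_rows:
  commands:
    - [[-1,0.03,0,0,0],[-1,0.02,0,0,0],[-1,0,0,0,0]]

```text
t: 23.6
ee_pos: [0.5157, 0.0969, 0.057]
orientation: [[-0.27, 0.963, 0.001], [0.963, 0.27, 0.0], [0.0, 0.001, -1.0]]
ft_force: [-3.0, -2.4, 3.9]
width: 0.0165
finger_force: 62.0
```

Emit:
play_rows:
  commands:
    - [[-1,0.03,0,0,0],[-1,0.02,0,0,0],[-1,0,0,0,0]]

```text
t: 23.98
ee_pos: [0.5157, 0.097, 0.057]
orientation: [[-0.268, 0.963, 0.002], [0.963, 0.268, -0.002], [-0.003, 0.001, -1.0]]
ft_force: [-0.1, -8.1, 2.2]
width: 0.0163
finger_force: 62.1
```

It's at the end stop: it won't move further and the force is rising. I'll relax the push, release and retreat.

Emit:
play_rows:
  commands:
    - [[-1,-0.02,0,0,0],[-0.4,0,0,0,0],[0,0,0,0,0],[1,0,0,0,0],[1,0,0,0,0],[1,0,0,0,0],[1,0,0,0,0],[1,0,0,0,0]]

```text
t: 24.98
ee_pos: [0.515, 0.0982, 0.0568]
orientation: [[-0.27, 0.963, 0.0], [0.963, 0.27, 0.0], [0.0, 0.0, -1.0]]
ft_force: [0.0, -0.3, -0.1]
width: 0.0847
finger_force: 0.0
```

Emit:
play_rows:
  commands:
    - [[1,0,0,-0.4,0],[1,0,0,-0.8,0],[1,0,0,-1,0],[1,0,0,-1,0],[1,0,0,0,0],[1,0,0,0,0]]

```text
t: 25.72
ee_pos: [0.5144, 0.0983, 0.2163]
orientation: [[-0.27, 0.963, -0.001], [0.963, 0.27, 0.0], [0.0, -0.001, -1.0]]
ft_force: [-0.5, -0.3, 0.6]
width: 0.0855
finger_force: 0.0
```

```bash
python3 st.py
python3 - <<'E'
from rig import manip
import cv2,numpy as np
c=np.zeros((520,800,3),np.uint8)
a=manip.snapshot("scene")["img"][140:330,140:350]; b=manip.snapshot("side")["img"][90:290,150:360]
c[:380,:420]=cv2.resize(a,None,fx=2,fy=2,interpolation=2);c[:360,422:800]=cv2.resize(b,None,fx=1.8,fy=1.8,interpolation=2)
cv2.imwrite("pics/g3.png",c)
E
```

```text
25.73 p [0.5144 0.0983 0.2163] q [-40.1  16.5  30.7 111.9 -10.3  54.3  11.2] F [-0.5 -0.3  0.6] M [-0.02  0.01  0.05] w 0.0855
xaxis yaw 105.7 tilt [-0.0008  0.0002]
```

View pics/g3.png

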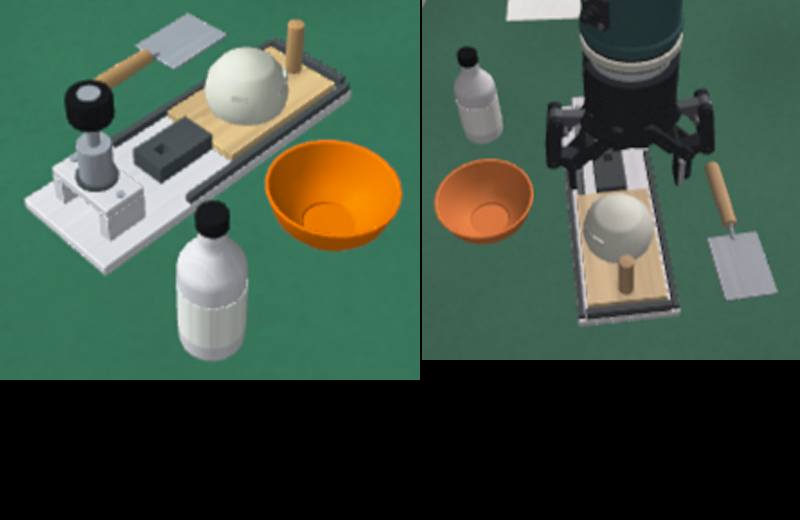

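The carriage is at the end stop, the knob is still out, and the bowl, can and spatula haven't moved.

```bash
python3 -c "
from rig import manip
print(manip.job_done())"
```

```text
the job is handed in; nothing more can be done
None
```

I wound the knob out to its stop, where it stays by itself, and slid the carriage about 80 mm to the far end of the rail; the bowl, can and spatula are untouched, and I handed the job in at about 26 s.

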